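# Park the loaded ware board against the batten and the red stop

### The arm

A 7-joint arm with a two-finger parallel gripper is mounted at the origin on the work surface. World frame = base frame: x ahead of the robot, y to its left, z up, the work surface at z = 0. Lengths are in mm, angles in degrees, forces in N, time in s.
With the tool pointing down it reaches from about 400 to 900 mm from the base axis. Payload 5.6 kg.
Tool frame: the origin (TCP) lies at the centre of the arm's flange, where the gripper is bolted on; the fingertips stand 190 mm ahead of it and the grasp point (between the pads) lies 171 mm ahead of it; y points along the fingers, z is the direction in which the jaws open and shut, and the axes are right-handed (so a half turn about y gives the same grasp; the last joint's range is limited). The gripper opens to 92 mm and grips with 3 to 60 N. Pads are 20 mm wide; open, the fingers measure 128 mm over their backs; the gripper's body (75 mm by 189 mm) begins 69 mm behind the grasp point.
Start: joints at [64.515, 26.786, -0.665, 91.828, 0.344, 61.387, -3.226], TCP at [254.164, -598.249, 404.692] pointing down, gripper open.
Joint ranges: [-144.91, 144.91], [-17.63, 115.5], [-89.93, 88.59], [15.96, 139.68], [-74.01, 254.01], [8.47, 105.57], [-167.45, 167.45]. Speed limits (degrees/s): [147.25, 147.25, 180, 180, 180, 180, 180].

### API

Orientations are given as [roll, pitch, yaw] about the fixed x, y, z axes, in that order (R = Rz(yaw) Ry(pitch) Rx(roll)).
In Python, from bench import ctrl, vision, finder gives the robot as it stands.
- The arm moves only by the tool arm_command, never from a script. Its arguments are lists of equal length, an entry for each row: "jaw": the closure, from -1 (fully open) to 1 (shut); "xyz": the shift along the tool's x, y, z in mm, a list of three; "turn": the turn, a rotation vector about the tool's x, y, z in degrees, a list of three. A call has 1 to 8 rows; each row is the pose to reach, as a shift and turn from the pose commanded when the call began, along the tool's axes at that moment; what a row does not reach only later rows make up. A row lasts 1/8 s, in which the tool goes at most 62.5 mm and 10.7 degrees, less where a joint would pass 70% of its speed; a pose out of reach is approached as far as the arm can. A call with a gripper value outside its range is refused whole. The fingers move at their own pace and stop on an object; the grip force is fixed at half the most. Time passes only in rows, so rows that repeat a pose let the fingers close. It gives the time, the measured TCP pose, the force and the opening at its end, in the units of the state.
- ctrl.observe(): the state, without advancing time (a new reading comes with each control period).
- vision.snapshot(name): name is "side" or "top" or "wrist"; returns a dict with "frame" (400x640x3 uint8, blue, green, red), "fx", "fy", "cx", "cy" (pixels), "rvec" (rotation vector, rad) and "tvec" (3), from world to camera coordinates, as OpenCV has them. Camera axes: x right, y down, z forward; pixel columns grow to the right and rows downward; lengths in mm; the calibration is good to about 2 mm. A picture is of the moment at which its call begins. There is no depth.
- ctrl.close_job(): hands the job in, once; it reports no verdict.
Trained networks look in a picture, given as the dict that the camera call returned (one of the last four; its "shot" number tells which), for a name from the list of things; names that differ only in an ending like _2 or _b are one class to them, and where a whole thing is asked for, a point or a joint stands for the part that bears it (a point fixed in the world has none). Each returns a list of dicts, best first, with "score" (0 to 1); they miss things now and then, are a little off and sometimes report something else, mostly with a low value. They report only what shows in the picture. A call takes as long as a camera call. They do not tell look-alikes from the thing itself.
- finder.boxes_of(thing, picture): "extent" ([left, top, right, bottom] in pixels, round what is visible of it).
- finder.tip_of(thing, picture): "centre" ([row, column] in pixels: a listed point, or the origin of a listed thing).
The state is a dict: "time_s": time; "joints": joint angles; "dq": joint speeds; "joint_torque": joint torques, N m; "position": TCP position; "orientation": TCP orientation; "contact_force": force on the tool from outside, world axes, zero at the start; "torque": the same for the moment, N m; "finger_gap": finger opening in mm.
Only numpy, scipy, OpenCV 4.12 (cv2) and the standard library are available. Lean on these libraries where they do the work, as an engineer would, in place of code of your own. Each camera call takes 0.05 s, during which the arm holds its last target.

### The job

Park the loaded ware board ready for the kiln: push it along the bench until its long far edge lies flat against the wooden batten and its end is up against the red stop block, with all three cups still standing on it. Only push the board with the fingers: do not lift it, touch the cups on it, or disturb anything else on the bench.

Things in the scene. Friction and masses are not known exactly. Their poses are not given: they have to be found in the camera images.
- ware_board: the ware board: a loose dark wooden plank, 110 (own x) x 260 (own y) x 22 mm (z), lying flat on the bench with three cups standing on it; together about 0.6 to 0.9 kg. Origin: centre of its underside; its x axis points away from the robot (within about 0.4 rad), its y axis runs along its length.
- batten: mid-brown wooden batten fixed to the bench beyond the board, 600 mm long (own y), 25 mm thick, 30 mm high. Origin: middle of its robot-side face, at the bench surface; its x axis points squarely into the batten, away from the robot. Board flat against it: board origin at x = -55 mm in this frame.
- red_stop: red stop block fixed to the bench on the robot side of one end of the batten (left or right, it varies), square to the batten: 100 mm (own x) x 40 mm (own y, along the batten) x 35 mm high. Origin: centre of its underside, 250 mm along the batten from its middle. Board end against it: origins 150 mm apart along the batten.
- blue_stop: blue block of the same size fixed at the other end of the batten; the board starts between the two, 50 to 100 mm short of the batten and at least 55 mm from either block
- white_cup: white cup, 56 mm across the rim, 50 mm tall, standing loose on the board near its long centre line, at its middle or 75 mm to either side (which cup is where varies); rim 72 mm above the bench. Origin: centre of its underside.
- blue_cup: blue cup, 56 mm across the rim, 50 mm tall, standing loose on the board near its long centre line, at its middle or 75 mm to either side (which cup is where varies); rim 72 mm above the bench. Origin: centre of its underside.
- clay_cup: terracotta-coloured cup, 56 mm across the rim, 50 mm tall, standing loose on the board near its long centre line, at its middle or 75 mm to either side (which cup is where varies); rim 72 mm above the bench. Origin: centre of its underside.
- steel_rule: bystander, to be left alone: flat steel rule, 28 x 300 x 4 mm, lying on the bench between board and robot, off to the side. Origin: centre of its underside.
- wood_rib: bystander, to be left alone: flat wooden potter's rib, about 92 x 84 x 8 mm, lying on the bench between board and robot, off to the side. Origin: centre of its underside.
- glaze_jar: bystander, to be left alone: grey-green lidded jar, 70 mm across, 85 mm tall, standing left. Origin: centre of its underside.
- bisque_bowl: bystander, to be left alone: cream bowl, 130 mm across, 60 mm tall, standing left. Origin: centre of its underside.
- turning_knife: bystander, to be left alone: spatula-like knife about 200 mm long, lying right.
- spare_cup: bystander, to be left alone: buff cup, 56 mm across, 50 mm tall, standing on the bench at the right. Origin: centre of its underside.
There are look-alikes about, which are no part of the job. What is shaped like the clay_cup but yellow is not meant. Leave any yellow look-alike of the blue_cup alone.

How it is judged:
By the outcome, as a careful person would: the job done as asked, in the order asked, and still so for the second after the job is handed in, with the robot touching nothing.
It also fails if it takes over 72 s, if anything falls off the work surface, if the arm or the gripper's body presses on something with over 40 N, if the wrist force passes 120 N, or if a joint passes its speed limit or range.

## Working session

There is one attempt and no reset: what is moved stays moved. The work goes in short steps, Python scripts to look and compute and a tool call to move; the robot and the scene stay as the last step left them, time stands still between calls to the robot, and variables do not carry over. Pictures are saved under pics/ and viewed, and the job is handed in when it is done.

Besides the shell and the picture viewer there is one more tool, called after ">>>" as a command line: name --argument value ..., lists and objects as JSON in quotes. arm_command: Moves the arm, as the interface text tells. Its arguments: {"type":"object","properties":{"jaw":{"type":"array"},"xyz":{"type":"array"},"turn":{"type":"array"}},"required":["jaw","xyz","turn"]}

```bash
ls; mkdir -p pics; python3 - <<'E'
from bench import ctrl, vision, finder
import cv2
print(ctrl.observe())
for n in ("top","side"):
    s=vision.snapshot(n); cv2.imwrite(f"pics/{n}0.png",s["frame"]); print({k:v for k,v in s.items() if k!="frame"})
    for t in "ware_board batten red_stop blue_stop white_cup blue_cup clay_cup steel_rule wood_rib glaze_jar bisque_bowl turning_knife spare_cup".split():
        print(t,[( [round(x) for x in b["extent"]],round(b["score"],2)) for b in finder.boxes_of(t,s)[:2]],[([round(x,1) for x in b["centre"]],round(b["score"],2)) for b in finder.tip_of(t,s)[:2]])
E
```

```text
pics
{'time_s': 0.0, 'joints': array([64.51447835, 26.83615372, -0.66366582, 91.88183907,  0.34156236,
       61.38586293, -3.22487434]), 'dq': array([ 0.09544268, -0.099688  , -0.02414358, -0.02306564, -0.0160789 ,
        0.04327603,  0.01256459]), 'joint_torque': array([ 4.22837138e-04, -5.20562911e+01, -1.21002865e-02, -2.43745691e+01,
       -5.65936952e-02,  1.73307705e-02,  1.62247943e-04]), 'position': array([ 254.05454359, -598.01798289,  403.73165485]), 'orientation': array([-9.01017196e+01, -5.68465906e-03, -1.56983041e+02]), 'contact_force': array([ 0.19902352, -0.53070396, -0.08448196]), 'torque': array([ 0.00520456, -0.02849872, -0.01017738]), 'finger_gap': 91.94354786947899}
{'fx': 388.55235290973724, 'fy': 388.55235290973724, 'cx': 321.08278498795175, 'cy': 202.01696334282164, 'rvec': array([ 2.18785799, -2.12712517,  0.09789081]), 'tvec': array([   4.0310587 ,  548.07148825, 1276.09728801]), 'shot': 1}
ware_board [([298, 175, 382, 214], 0.56)] [([191.3, 337.2], 0.73)]
batten [([251, 142, 432, 167], 0.89)] [([157.6, 338.0], 0.74), ([192.3, 338.7], 0.73)]
red_stop [([2
[... 1579 characters left out ...]
], 0.72)]
blue_cup [([297, 184, 318, 213], 0.95), ([305, 271, 331, 305], 0.8)] [([207.0, 309.0], 0.75), ([333.6, 378.2], 0.18)]
clay_cup [([306, 170, 322, 193], 0.94), ([333, 146, 348, 170], 0.81)] [([187.7, 316.2], 0.93), ([165.5, 339.5], 0.73)]
steel_rule [([355, 275, 401, 400], 0.63)] [([337.7, 379.2], 0.86)]
wood_rib [([380, 154, 413, 180], 0.77), ([306, 169, 324, 192], 0.52)] [([165.8, 393.2], 0.85)]
glaze_jar [([313, 357, 350, 398], 0.83)] [([384.2, 328.2], 0.67)]
bisque_bowl [([214, 351, 286, 400], 0.69)] [([392.1, 252.9], 0.9), ([229.4, 297.7], 0.38)]
turning_knife [([335, 123, 394, 133], 0.64)] [([126.6, 361.1], 0.91)]
spare_cup [([307, 104, 324, 126], 0.5)] [([120.1, 316.7], 0.84)]
```

```bash
python3 - <<'E'
import cv2
a=cv2.imread("pics/top0.png"); cv2.imwrite("pics/top0z.png",cv2.resize(a[130:290,170:480],None,fx=2.58,fy=2.58,interpolation=cv2.INTER_CUBIC))
a=cv2.imread("pics/side0.png"); cv2.imwrite("pics/side0z.png",cv2.resize(a[90:330,200:480],None,fx=2.5,fy=2.5,interpolation=cv2.INTER_CUBIC))
E
```

```text
(no output)
```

View pics/top0z.png

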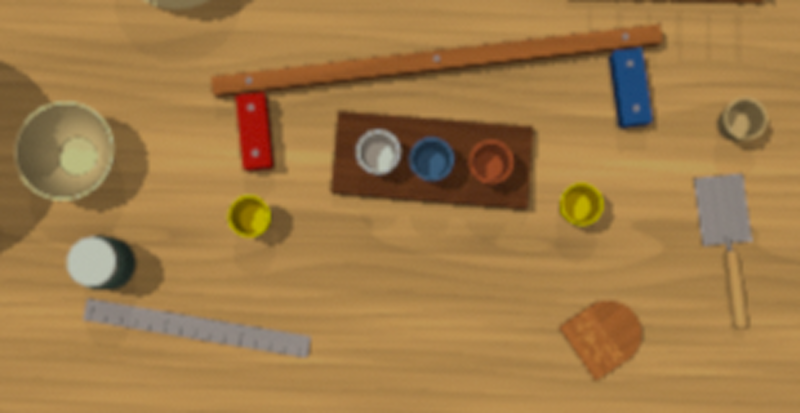

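View pics/side0z.png

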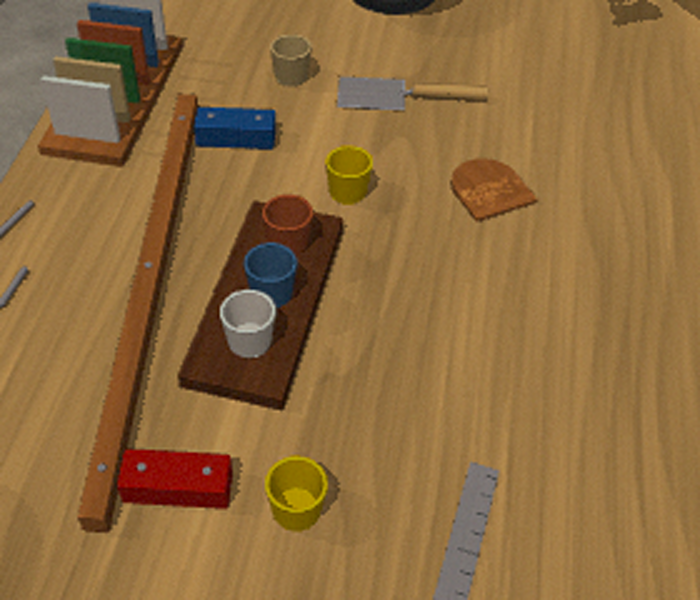

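The top view shows the red stop on the left (zoom 254,130), blue on the right, and the board between them turned about 11° from the batten. The cups on it are white, blue and clay from left to right. Yellow look-alikes stand at zoom (250,215) and (582,205). Next I'll measure properly.

```bash
cat > h.py <<'E'
import numpy as np, cv2
def ray(s,uv,z):
    R,_=cv2.Rodrigues(s["rvec"]); c=-R.T@s["tvec"]
    uv=np.atleast_2d(np.asarray(uv,float)); d=np.c_[(uv[:,0]-s["cx"])/s["fx"],(uv[:,1]-s["cy"])/s["fy"],np.ones(len(uv))]@R
    return c+d*((z-c[2])/d[:,2])[:,None]
def proj(s,P):
    K=np.array([[s["fx"],0,s["cx"]],[0,s["fy"],s["cy"]],[0,0,1]])
    return cv2.projectPoints(np.asarray(P,float),s["rvec"],s["tvec"],K,None)[0][:,0]
def blob(s,mask,z,roi):
    m=np.zeros(mask.shape,np.uint8); l,t,r,b=roi; m[t:b,l:r]=mask[t:b,l:r]*255
    cs,_=cv2.findContours(m,cv2.RETR_EXTERNAL,cv2.CHAIN_APPROX_NONE); c=max(cs,key=cv2.contourArea)
    w=ray(s,c[:,0],z)[:,:2].astype(np.float32)
    return cv2.minAreaRect(cv2.convexHull(w)), m
E
python3 - <<'E'
from bench import ctrl, vision, finder
from h import *
s=vision.snapshot("top"); f=s["frame"].astype(int); hsv=cv2.cvtColor(s["frame"],cv2.COLOR_BGR2HSV)
for p in [(310,185),(250+60,150),(360,205),(300,158),(270,180),(414,160),(330,220)]: print(p,s["frame"][p[1],p[0]],hsv[p[1],p[0]])
H,S,V=[hsv[...,i].astype(int) for i in range(3)]
red=((H<6)|(H>174))&(S>180)&(V>90); blue=(H>95)&(H<125)&(S>120)
dark=(V<105)
for n,m,z,roi in [("red",red,35,(255,160,285,200)),("blue",blue,35,(400,142,428,185)),("board",dark,22,(290,165,385,220))]:
    r,mm=blob(s,m,z,roi); print(n,np.round(r[0],1),np.round(r[1],1),round(r[2],1),np.round(cv2.boxPoints(r)).tolist())
# batten edge points, zoom guess
E
```

```text
(310, 185) [116 127 130] [ 24  27 130]
(310, 150) [ 74 132 173] [ 18 146 173]
(360, 205) [24 47 84] [ 12 182  84]
(300, 158) [ 40  88 148] [ 13 186 148]
(270, 180) [ 10  18 165] [  2 240 165]
(414, 160) [118  71  29] [106 192 118]
(330, 220) [ 78 137 180] [ 17 145 180]
red [616.3 199.8] [101.4  38.1] 8.7 [[563.0, 211.0], [569.0, 173.0], [669.0, 189.0], [664.0, 226.0]]
blue [ 686.5 -290.1] [100.   40.1] 8.1 [[634.0, -277.0], [640.0, -317.0], [739.0, -303.0], [733.0, -263.0]]
board [584.1 -35.5] [258.9 110.8] 86.8 [[521.0, -162.0], [632.0, -168.0], [647.0, 91.0], [536.0, 97.0]]
```

>>> arm_command --jaw '[-1, -1, -1, -1, -1, -1, -1, -1]' --xyz '[[-30, 0, -30], [-65, 0, -65], [-100, 0, -100], [-135, 0, -137], [-170, 0, -173], [-205, 0, -208], [-240, 0, -244], [-275, 0, -279]]' --turn '[[0, 1, 0], [0, 2, 0], [0, 4, 0], [0, 6, 0], [0, 8, 0], [0, 10, 0], [0, 12, 0], [0, 14.9, 0]]'

```text
time_s: 3.75
position: [398.6, -232.3, 405.0]
orientation: [-90.0, 0.0, -172.0]
contact_force: [1.2, -0.5, 0.6]
finger_gap: 91.8
```

>>> arm_command --jaw '[-1, -1, -1, -1, -1, -1]' --xyz '[[-18, 0, -35], [-38, 0, -70], [-58, 0, -105], [-78, 0, -140], [-93, 0, -165], [-93, 0, -165]]' --turn '[[0, 0, 0], [0, 0, 0], [0, 0, 0], [0, 0, 0], [0, 0, 0], [0, 0, 0]]'

```text
time_s: 4.5
position: [467.5, -55.5, 404.8]
orientation: [-90.0, 0.0, -171.6]
contact_force: [-0.7, 0.5, -1.3]
finger_gap: 91.6
```

```bash
python3 - <<'E'
from bench import ctrl, vision, finder
from h import *
s=vision.snapshot("wrist"); cv2.imwrite("pics/w1.png",s["frame"]); print({k:v for k,v in s.items() if k!="frame"}); o=ctrl.observe(); print(o["position"],o["orientation"],o["joints"],o["time_s"])
import pickle; pickle.dump(s,open("w1.pkl","wb"))
E
```

```text
{'fx': 332.0180110581568, 'fy': 332.0180110581568, 'cx': 320.79877046181036, 'cy': 205.41788152023165, 'rvec': array([-2.22906577,  1.92525876,  0.23830943]), 'tvec': array([-124.00699946,  413.98668422,  501.48497253]), 'shot': 4}
[467.00534995 -57.06795858 404.71133861] [-8.99883926e+01 -4.39209355e-03 -1.71780323e+02] [ 19.86581294  10.73657241 -18.86316251 115.16164346   4.24493154
  54.7426757  -82.92376803] 4.55
```

View pics/w1.png

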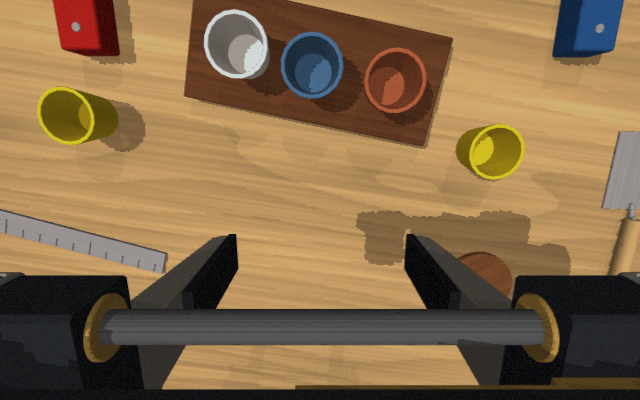

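```bash
python3 - <<'E'
from h import *
import pickle
s=pickle.load(open("w1.pkl","rb"))
a=np.radians(8.15); B=np.array([[np.cos(a),np.sin(a)],[-np.sin(a),np.cos(a)]]) # rows n,u
def nu(p): return np.round(p[:,:2]@B.T,1).tolist()
print("board top near corners",ray(s,[(184,96),(425,146),(452,38)],22).round(1).tolist(),nu(ray(s,[(184,96),(425,146),(452,38)],22)))
print("yellow base R",nu(ray(s,[(470,165),(515,150)],0)), "rim", nu(ray(s,[(456,155),(493,180),(525,155)],50)))
print("rib left/top",nu(ray(s,[(455,262),(480,251),(512,275)],8)))
from bench import vision
t=vision.snapshot("top"); cv2.imwrite("pics/t1.png",cv2.resize(t["frame"][130:290,170:480],None,fx=2.58,fy=2.58,interpolation=cv2.INTER_CUBIC))
print("rib",nu(ray(t,[(391,257),(406,246),(420,255),(419,263),(402,278)],8)))
# batten near edge top view z=30 / z=0 : find per column
g=t["frame"]
for c in (290,310,330,350,370,390): print(c,g[138:172,c,0].tolist())
E
```

```text
board top near corners [[541.4, 98.3, 22.0], [527.7, -161.4, 22.0], [636.0, -164.6, 22.0]] [[549.9, 20.6], [499.5, -234.6], [606.3, -253.1]]
yellow base R [[476.4, -295.5], [493.8, -345.2]] rim [[492.6, -257.8], [467.4, -298.2], [492.9, -327.0]]
rib left/top [[358.5, -287.0], [373.0, -315.8], [341.5, -359.3]]
rib [[336.0, -270.5], [366.7, -325.3], [331.7, -367.7], [305.8, -360.7], [263.1, -297.6]]
290 [88, 85, 83, 84, 81, 77, 78, 80, 83, 85, 82, 81, 78, 78, 77, 80, 72, 55, 47, 47, 45, 43, 42, 37, 31, 32, 46, 65, 75, 78, 76, 74, 72, 75]
310 [85, 84, 83, 84, 86, 83, 80, 79, 81, 81, 80, 82, 81, 76, 67, 52, 47, 44, 43, 42, 42, 33, 24, 36, 50, 67, 78, 74, 70, 71, 76, 76, 78, 77]
330 [82, 82, 81, 80, 81, 84, 85, 85, 82, 76, 76, 72, 58, 44, 42, 43, 43, 44, 45, 34, 23, 34, 48, 63, 74, 79, 77, 74, 71, 73, 77, 79, 77, 79]
350 [83, 84, 86, 84, 81, 81, 84, 84, 83, 71, 51, 44, 42, 43, 45, 42, 40, 27, 25, 40, 61, 72, 75, 74, 71, 72, 75, 78, 79, 76, 75, 76, 76, 78]
370 [86, 86, 86, 86, 85, 82, 80, 70, 50, 44, 43, 46, 43, 43, 35, 24, 38, 48, 63, 74, 72, 72, 71, 74, 76, 78, 77, 74, 76, 76, 76, 79, 78, 76]
390 [84, 86, 86, 85, 83, 67, 46, 42, 44, 42, 45, 43, 33, 26, 39, 54, 66, 74, 77, 79, 77, 77, 76, 76, 79, 79, 80, 78, 77, 77, 77, 79, 80, 82]
```

View pics/t1.png

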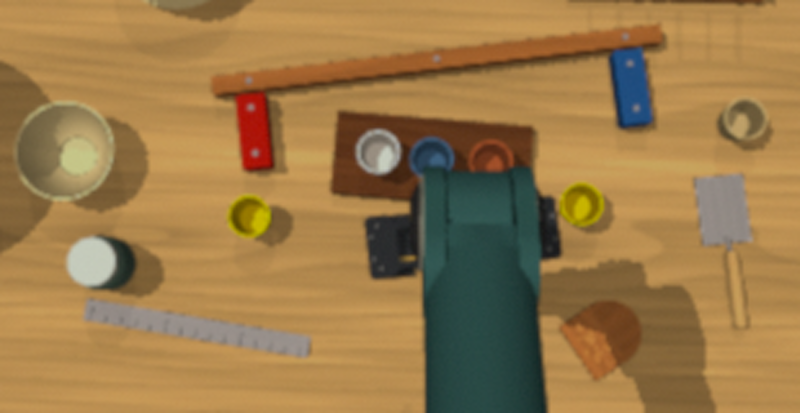

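>>> arm_command --jaw '[-1, -1, -1, -1, -1, -1, -1, -1]' --xyz '[[0, 30, 0], [0, 70, 0], [0, 110, 0], [0, 150, 0], [0, 180, 0], [0, 195, 0], [0, 206, 0], [0, 206, 0]]' --turn '[[0, 0, 0], [0, 0, 0], [0, 0, 0], [0, 0, 0], [0, 0, 0], [0, 0, 0], [0, 0, 0], [0, 0, 0]]'

```text
time_s: 5.6
position: [467.0, -57.8, 198.7]
orientation: [-90.0, -0.0, -171.9]
contact_force: [0.2, -0.5, 0.4]
finger_gap: 91.9
```

>>> arm_command --jaw '[-1, -1, -1, -1, -1, -1, -1, -1]' --xyz '[[-5, 0, 0], [-12, 0, 0], [-19, 0, 0], [-26, 0, 0], [-32, 0, 0], [-36, 0, 0], [-40, 0, 0], [-44, 0, 0]]' --turn '[[0, 0, 0], [0, 0, 0], [0, 0, 0], [0, 0, 0], [0, 0, 0], [0, 0, 0], [0, 0, 0], [0, 0, 0]]'

```text
time_s: 6.6
position: [510.7, -51.3, 198.6]
orientation: [-90.0, -0.0, -171.9]
contact_force: [0.3, -0.4, 1.4]
finger_gap: 91.9
```

>>> arm_command --jaw '[-1, -1, -1, -1, -1, -1, -1, -1]' --xyz '[[-4, 0, 0], [-8, 0, 0], [-12, 0, 0], [-16, 0, 0], [-20, 0, 0], [-24, 0, 0], [-28, 0, 0], [-32, 0, 0]]' --turn '[[0, 0, 0], [0, 0, 0], [0, 0, 0], [0, 0, 0], [0, 0, 0], [0, 0, 0], [0, 0, 0], [0, 0, 0]]'

```text
time_s: 7.6
position: [542.4, -46.6, 198.6]
orientation: [-90.0, -0.0, -171.9]
contact_force: [-2.0, -0.3, -1.2]
finger_gap: 92.3
```

```bash
python3 - <<'E'
from bench import ctrl, vision, finder
from h import *
s=vision.snapshot("wrist"); cv2.imwrite("pics/w2.png",s["frame"])
t=vision.snapshot("side"); cv2.imwrite("pics/s2.png",cv2.resize(t["frame"][90:330,200:480],None,fx=2.5,fy=2.5,interpolation=cv2.INTER_CUBIC))
print(ctrl.observe()["contact_force"])
E
```

```text
[-0.44370044 -0.99251327  0.05554804]
```

View pics/w2.png

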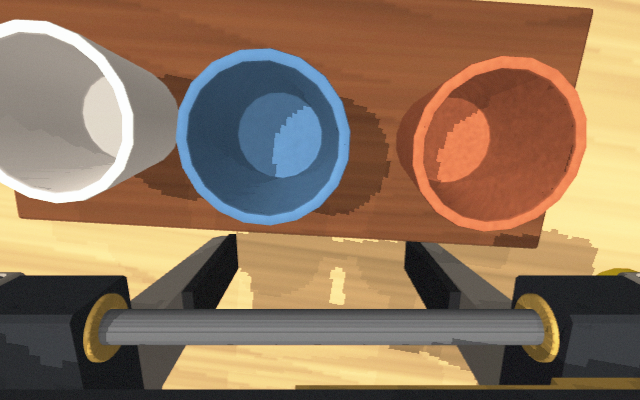

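View pics/s2.png

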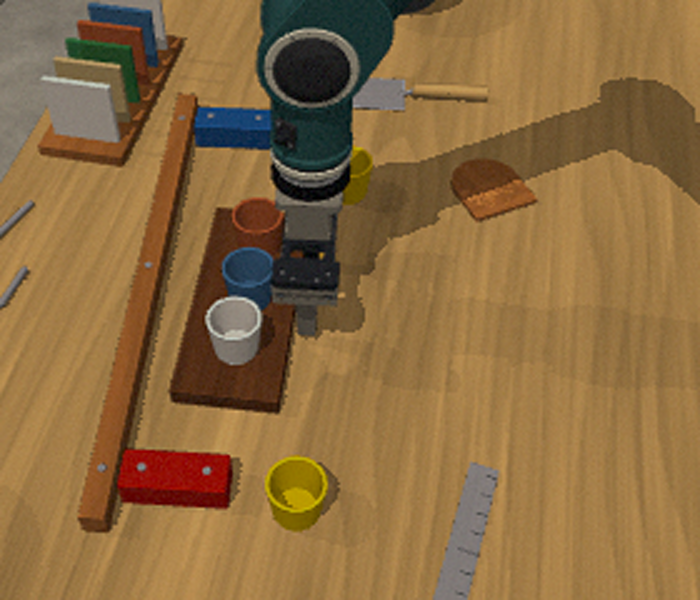

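The board is turning square as it moves: wrist view shows the right finger on its near edge at (410,240), with the left nearly touching. All three cups are standing. I'll keep pushing.

>>> arm_command --jaw '[-1, -1, -1, -1, -1, -1, -1, -1]' --xyz '[[-4, 0, 0], [-8, 0, 0], [-12, 0, 0], [-16, 0, 0], [-20, 0, 0], [-24, 0, 0], [-27, 0, 0], [-30, 0, 0]]' --turn '[[0, 0, 0], [0, 0, 0], [0, 0, 0], [0, 0, 0], [0, 0, 0], [0, 0, 0], [0, 0, 0], [0, 0, 0]]'

```text
time_s: 8.7
position: [571.7, -42.1, 198.7]
orientation: [-90.0, -0.1, -171.8]
contact_force: [-4.4, -0.7, 4.5]
finger_gap: 92.1
```

>>> arm_command --jaw '[-1, -1, -1, -1]' --xyz '[[-1.5, 0, 0], [-3, 0, 0], [-4.5, 0, 0], [-6, 0, 0]]' --turn '[[0, 0, 0], [0, 0, 0], [0, 0, 0], [0, 0, 0]]'

```text
time_s: 9.2
position: [577.7, -41.3, 198.7]
orientation: [-90.0, -0.1, -171.8]
contact_force: [-5.2, -0.6, 3.6]
finger_gap: 92.1
```

>>> arm_command --jaw '[-1, -1]' --xyz '[[-1, 0, 0], [-2, 0, 0]]' --turn '[[0, 0, 0], [0, 0, 0]]'

```text
time_s: 9.45
position: [579.6, -41.1, 198.7]
orientation: [-90.0, -0.0, -171.8]
contact_force: [-4.8, -0.1, 3.5]
finger_gap: 91.8
```

>>> arm_command --jaw '[-1, -1]' --xyz '[[-1, 0, 0], [-2, 0, 0]]' --turn '[[0, 0, 0], [0, 0, 0]]'

```text
time_s: 9.7
position: [581.6, -40.8, 198.7]
orientation: [-90.0, -0.0, -171.9]
contact_force: [-5.2, -1.0, 3.5]
finger_gap: 92.2
```

>>> arm_command --jaw '[-1, -1]' --xyz '[[-1, 0, 0], [-1.5, 0, 0]]' --turn '[[0, 0, 0], [0, 0, 0]]'

```text
time_s: 9.95
position: [583.2, -40.6, 198.6]
orientation: [-90.0, -0.0, -171.9]
contact_force: [-4.7, -1.0, 3.9]
finger_gap: 91.7
```

```bash
python3 - <<'E'
from bench import ctrl, vision, finder
from h import *
s=vision.snapshot("wrist"); cv2.imwrite("pics/w3.png",s["frame"])
t=vision.snapshot("side"); cv2.imwrite("pics/s3.png",cv2.resize(t["frame"][110:310,220:400],None,fx=3,fy=3,interpolation=cv2.INTER_CUBIC))
print(ctrl.observe()["contact_force"])
E
```

```text
[-5.07857979 -0.98077671  3.45512351]
```

View pics/s3.png

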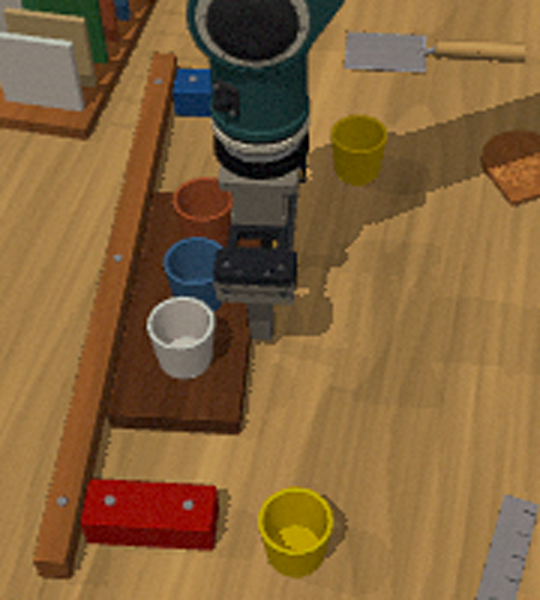

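View pics/w3.png

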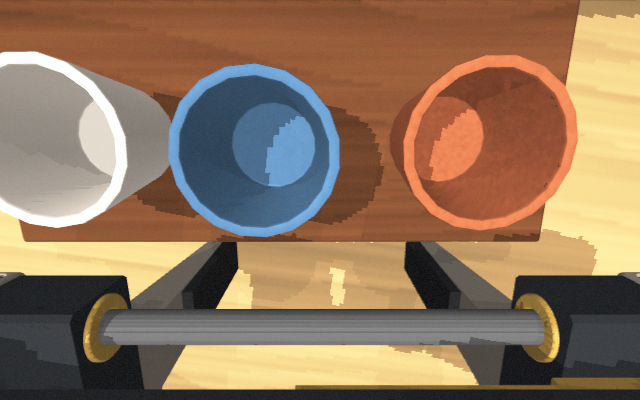

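>>> arm_command --jaw '[-1, -1, -1]' --xyz '[[-0.7, 0, 0], [-1.4, 0, 0], [-2, 0, 0]]' --turn '[[0, 0, 0], [0, 0, 0], [0, 0, 0]]'

```text
time_s: 10.42
position: [585.1, -40.4, 198.6]
orientation: [-90.0, -0.0, -171.9]
contact_force: [-4.1, -0.6, 4.3]
finger_gap: 91.7
```

>>> arm_command --jaw '[-1, -1, -1]' --xyz '[[-0.7, 0, 0], [-1.4, 0, 0], [-2, 0, 0]]' --turn '[[0, 0, 0], [0, 0, 0], [0, 0, 0]]'

```text
time_s: 10.8
position: [587.1, -40.2, 198.7]
orientation: [-90.0, -0.0, -171.9]
contact_force: [-5.8, -1.3, 3.7]
finger_gap: 92.0
```

>>> arm_command --jaw '[-1, -1, -1]' --xyz '[[-0.7, 0, 0], [-1.4, 0, 0], [-2, 0, 0]]' --turn '[[0, 0, 0], [0, 0, 0], [0, 0, 0]]'

```text
time_s: 11.18
position: [588.3, -40.0, 198.5]
orientation: [-90.0, -0.2, -171.9]
contact_force: [-8.5, -0.8, 7.6]
finger_gap: 92.2
```

```bash
python3 - <<'E'
from bench import ctrl, vision, finder
from h import *
t=vision.snapshot("top"); cv2.imwrite("pics/t4.png",cv2.resize(t["frame"][130:230,250:440],None,fx=4,fy=4,interpolation=cv2.INTER_CUBIC))
print(ctrl.observe()["contact_force"])
a=np.radians(8.15); B=np.array([[np.cos(a),np.sin(a)],[-np.sin(a),np.cos(a)]])
pts=[(290,160.8),(310,158.5),(330,156.3),(350,154),(370,151.5),(390,149.7)]
print((ray(t,pts,30)[:,:2]@B.T).round(1))
E
```

```text
[-8.48317194 -0.68106608  5.92803245]
[[ 697.3   30.8]
 [ 697.3  -37.8]
 [ 696.9 -106.2]
 [ 696.9 -174.7]
 [ 697.6 -243.2]
 [ 695.8 -311.4]]
```

View pics/t4.png

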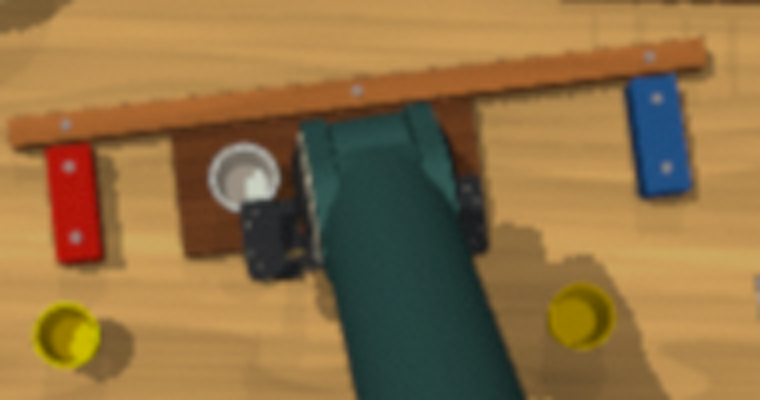

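>>> arm_command --jaw '[-1, -1, -1]' --xyz '[[-0.5, 0, 0], [-1, 0, 0], [-1.5, 0, 0]]' --turn '[[0, 0, 0], [0, 0, 0], [0, 0, 0]]'

```text
time_s: 11.6
position: [589.0, -39.9, 198.4]
orientation: [-90.0, -0.4, -171.9]
contact_force: [-12.1, -1.1, 9.0]
finger_gap: 91.8
```

The board is seated: force has risen to 12 N and TCP travel has stalled. Next I'll back off, rise, and go round to the right end.

>>> arm_command --jaw '[-1, -1, -1, -1, -1, -1, -1, -1]' --xyz '[[5, 0, 0], [15, 0, 0], [30, 0, 0], [35, -15, 0], [35, -50, 0], [35, -90, 0], [35, -130, 0], [35, -150, 0]]' --turn '[[0, 0, 0], [0, 0, 0], [0, 0, 0], [0, 0, 0], [0, 0, 0], [0, 0, 0], [0, 0, 0], [0, 0, 0]]'

```text
time_s: 12.6
position: [556.4, -44.7, 352.4]
orientation: [-89.9, 0.3, -171.9]
contact_force: [0.0, 0.3, -0.4]
finger_gap: 92.1
```

>>> arm_command --jaw '[-0.09, -0.09, -0.09, -0.09, -0.09, -0.09, -0.09, -0.09]' --xyz '[[-5, 0, 15], [-15, 0, 35], [-30, 0, 60], [-45, 0, 85], [-60, 0, 110], [-75, 0, 135], [-85, 0, 152], [-91, 0, 162]]' --turn '[[0, -8, 0], [0, -18, 0], [0, -28, 0], [0, -38, 0], [0, -48, 0], [0, -58, 0], [0, -68, 0], [0, -78, 0]]'

```text
time_s: 13.6
position: [669.3, -193.5, 349.8]
orientation: [-89.9, -0.0, -93.6]
contact_force: [0.7, 0.0, -0.4]
finger_gap: 49.8
```

>>> arm_command --jaw '[-0.09, -0.09, -0.09, -0.09]' --xyz '[[0, 0, 0], [0, 0, 0], [0, 0, 0], [0, 0, 0]]' --turn '[[0, -8, 0], [0, -12, 0], [0, -12, 0], [0, -12, 0]]'

```text
time_s: 14.1
position: [668.9, -192.3, 349.4]
orientation: [-90.0, -0.0, -82.0]
contact_force: [-0.6, -0.3, -0.2]
finger_gap: 50.2
```

```bash
python3 - <<'E'
from bench import ctrl, vision, finder
from h import *
o=ctrl.observe(); print(o["position"],o["orientation"],o["joints"],o["time_s"],o["contact_force"])
s=vision.snapshot("wrist"); cv2.imwrite("pics/w5.png",s["frame"])
a=np.radians(8.15); B=np.array([[np.cos(a),np.sin(a)],[-np.sin(a),np.cos(a)]])
print(B@o["position"][:2])
import pickle; pickle.dump(s,open("w5.pkl","wb"))
t=vision.snapshot("side"); cv2.imwrite("pics/s5.png",cv2.resize(t["frame"][110:310,220:400],None,fx=3,fy=3,interpolation=cv2.INTER_CUBIC))
E
```

```text
[ 668.93486387 -192.3182172   349.37087044] [-8.99590771e+01 -3.47005811e-02 -8.19540651e+01] [ 35.09811587  39.05464822 -33.48988196  85.64177561  23.1568498
  62.25067502   4.70596826] 14.1 [-0.560199   -0.28458155 -0.19282711]
[ 634.91481826 -285.20750747]
```

View pics/w5.png

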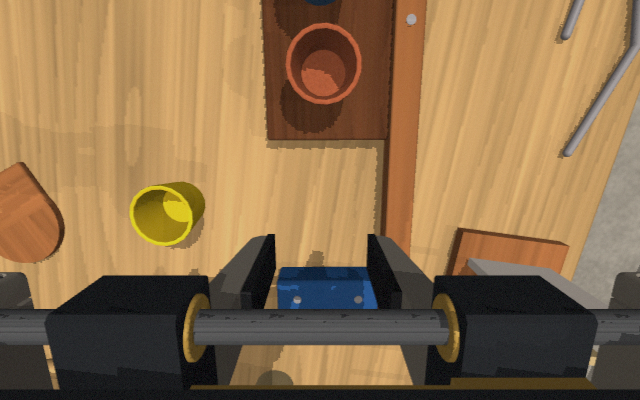

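View pics/s5.png

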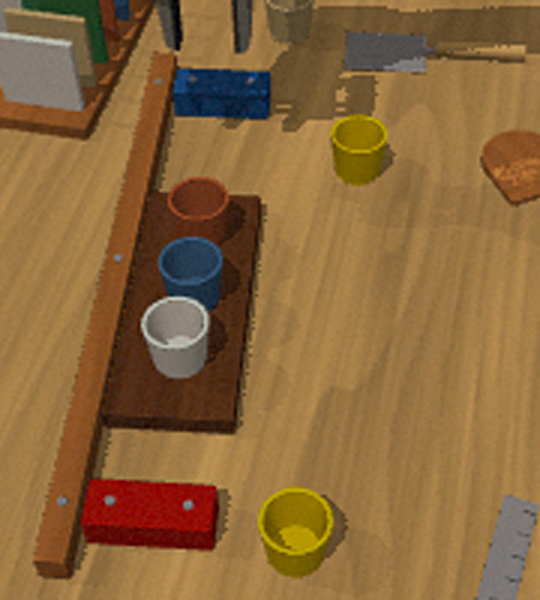

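```bash
python3 - <<'E'
from h import *
import pickle
s=pickle.load(open("w5.pkl","rb"))
a=np.radians(8.15); B=np.array([[np.cos(a),np.sin(a)],[-np.sin(a),np.cos(a)]])
nu=lambda uv,z:(ray(s,uv,z)[:,:2]@B.T).round(1).tolist()
print("board R corners near/far, near upper",nu([(268,138),(389,139),(263,0),(394,0)],22))
print("batten inner top edge",nu([(388,215),(394,100),(397,10)],30))
print("blue top",nu([(280,268),(363,268)],35))
print("yellow",nu([(131,215),(200,215),(165,186)],50))
E
```

```text
board R corners near/far, near upper [[588.2, -232.5], [698.3, -233.6], [588.7, -120.7], [696.9, -120.8]]
batten inner top edge [[699.2, -303.3], [699.4, -200.2], [698.1, -130.6]]
blue top [[596.7, -354.6], [676.6, -354.9]]
yellow [[470.0, -297.0], [530.3, -297.1], [502.7, -271.2]]
```

>>> arm_command --jaw '[-0.09, -0.09, -0.09, -0.09, -0.09, -0.09, -0.09]' --xyz '[[0, 30, 3], [0, 65, 3], [0, 100, 3], [0, 130, 3], [0, 145, 3], [0, 151, 3], [0, 151, 3]]' --turn '[[0, 0, 0], [0, 0, 0], [0, 0, 0], [0, 0, 0], [0, 0, 0], [0, 0, 0], [0, 0, 0]]'

```text
time_s: 15.08
position: [672.3, -191.8, 198.3]
orientation: [-90.0, -0.0, -81.9]
contact_force: [-0.3, -1.2, -0.3]
finger_gap: 50.0
```

>>> arm_command --jaw '[-0.09, -0.09, -0.09, -0.09, -0.09, -0.09, -0.09, -0.09]' --xyz '[[-5, 0, 0], [-12, 0, 0], [-20, 0, 0], [-26, 0, 0], [-31, 0, 0], [-35, 0, 0], [-39, 0, 0], [-43, 0, 0]]' --turn '[[0, 0, 0], [0, 0, 0], [0, 0, 0], [0, 0, 0], [0, 0, 0], [0, 0, 0], [0, 0, 0], [0, 0, 0]]'

```text
time_s: 16.08
position: [665.9, -149.5, 197.6]
orientation: [-90.0, -0.0, -81.9]
contact_force: [0.4, -2.6, -1.0]
finger_gap: 49.9
```

>>> arm_command --jaw '[-0.09, -0.09, -0.09, -0.09, -0.09, -0.09, -0.09, -0.09]' --xyz '[[-4, 0, 0], [-8, 0, 0], [-12, 0, 0], [-16, 0, 0], [-20, 0, 0], [-24, 0, 0], [-28, 0, 0], [-32, 0, 0]]' --turn '[[0, 0, 0], [0, 0, 0], [0, 0, 0], [0, 0, 0], [0, 0, 0], [0, 0, 0], [0, 0, 0], [0, 0, 0]]'

```text
time_s: 17.08
position: [661.3, -117.3, 197.6]
orientation: [-90.0, -0.0, -81.9]
contact_force: [-0.7, -2.4, 0.0]
finger_gap: 50.0
```

```bash
python3 - <<'E'
from bench import ctrl, vision, finder
from h import *
s=vision.snapshot("wrist"); cv2.imwrite("pics/w6.png",s["frame"])
t=vision.snapshot("side"); cv2.imwrite("pics/s6.png",cv2.resize(t["frame"][110:310,220:400],None,fx=3,fy=3,interpolation=cv2.INTER_CUBIC))
E
```

```text
(no output)
```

View pics/w6.png

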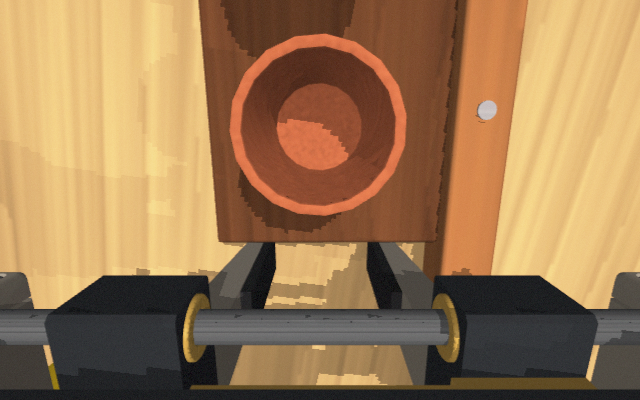

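View pics/s6.png

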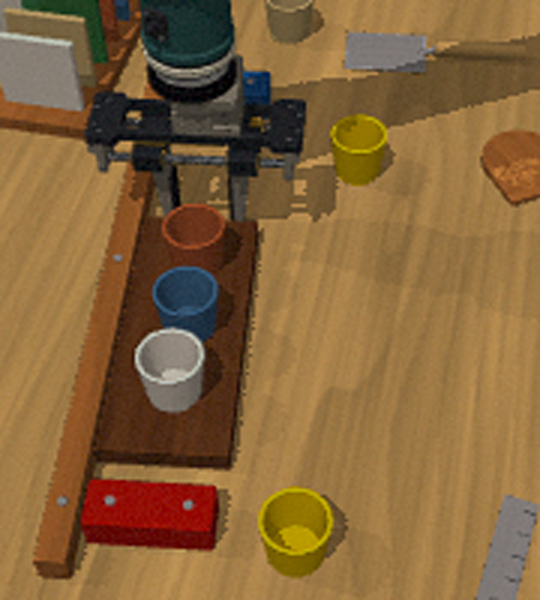

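The fingers sit square on the board's right end, the long edge is along the batten, and the cups are standing. The gap to the red stop is about 28 mm.

>>> arm_command --jaw '[-0.09, -0.09, -0.09, -0.09, -0.09, -0.09, -0.09, -0.09]' --xyz '[[-4, 0, 0], [-8, 0, 0], [-11, 0, 0], [-14, 0, 0], [-17, 0, 0], [-20, 0, 0], [-22, 0, 0], [-24, 0, 0]]' --turn '[[0, 0, 0], [0, 0, 0], [0, 0, 0], [0, 0, 0], [0, 0, 0], [0, 0, 0], [0, 0, 0], [0, 0, 0]]'

```text
time_s: 18.18
position: [657.9, -93.9, 197.6]
orientation: [-90.0, -0.0, -81.9]
contact_force: [-0.4, -3.9, 0.0]
finger_gap: 50.0
```

>>> arm_command --jaw '[-0.09, -0.09, -0.09, -0.09]' --xyz '[[-0.7, 0, 0], [-1.4, 0, 0], [-2.1, 0, 0], [-2.8, 0, 0]]' --turn '[[0, 0, 0], [0, 0, 0], [0, 0, 0], [0, 0, 0]]'

```text
time_s: 18.68
position: [657.5, -91.1, 197.6]
orientation: [-90.0, -0.0, -81.9]
contact_force: [-0.8, -2.9, -0.8]
finger_gap: 50.1
```

>>> arm_command --jaw '[-0.09, -0.09, -0.09]' --xyz '[[-0.7, 0, 0], [-1.4, 0, 0], [-2.1, 0, 0]]' --turn '[[0, 0, 0], [0, 0, 0], [0, 0, 0]]'

```text
time_s: 19.05
position: [657.2, -89.0, 197.6]
orientation: [-90.0, -0.0, -81.9]
contact_force: [-0.5, -4.5, 0.5]
finger_gap: 50.1
```

>>> arm_command --jaw '[-0.09, -0.09, -0.09]' --xyz '[[-0.7, 0, 0], [-1.4, 0, 0], [-2.1, 0, 0]]' --turn '[[0, 0, 0], [0, 0, 0], [0, 0, 0]]'

```text
time_s: 19.42
position: [656.9, -86.9, 197.6]
orientation: [-90.0, -0.0, -81.9]
contact_force: [-1.6, -5.1, -0.6]
finger_gap: 49.9
```

>>> arm_command --jaw '[-0.09, -0.09, -0.09]' --xyz '[[-0.5, 0, 0], [-1, 0, 0], [-1.5, 0, 0]]' --turn '[[0, 0, 0], [0, 0, 0], [0, 0, 0]]'

```text
time_s: 19.8
position: [656.8, -85.5, 197.6]
orientation: [-90.0, -0.0, -81.9]
contact_force: [-1.5, -4.1, -0.8]
finger_gap: 50.0
```

```bash
python3 - <<'E'
from bench import ctrl, vision, finder
from h import *
t=vision.snapshot("side"); cv2.imwrite("pics/s7.png",cv2.resize(t["frame"][200:310,220:340],None,fx=5,fy=5,interpolation=cv2.INTER_CUBIC))
E
```

```text
(no output)
```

View pics/s7.png

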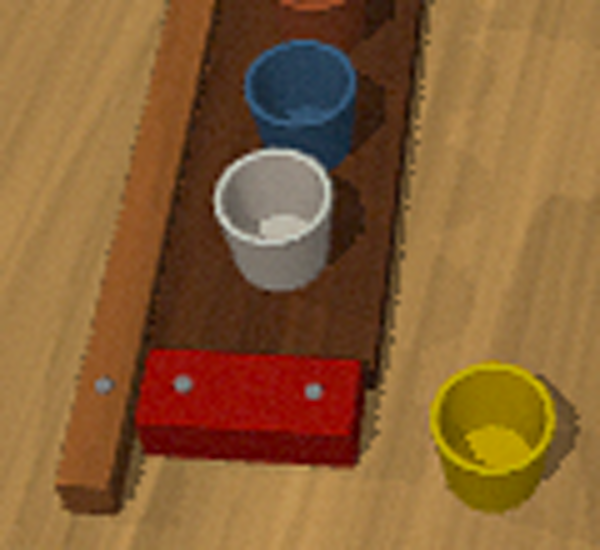

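>>> arm_command --jaw '[-0.09, -0.09, -0.09]' --xyz '[[-0.5, 0, 0], [-1, 0, 0], [-1.5, 0, 0]]' --turn '[[0, 0, 0], [0, 0, 0], [0, 0, 0]]'

```text
time_s: 20.23
position: [656.6, -84.1, 197.6]
orientation: [-90.0, -0.0, -81.9]
contact_force: [-1.7, -6.7, -0.2]
finger_gap: 50.0
```

>>> arm_command --jaw '[-0.09, -0.09, -0.09]' --xyz '[[-0.5, 0, 0], [-1, 0, 0], [-1.5, 0, 0]]' --turn '[[0, 0, 0], [0, 0, 0], [0, 0, 0]]'

```text
time_s: 20.6
position: [656.5, -83.7, 197.7]
orientation: [-90.0, -0.1, -81.9]
contact_force: [-1.2, -7.6, -1.0]
finger_gap: 50.1
```

>>> arm_command --jaw '[-0.09, -0.09, -0.09]' --xyz '[[-0.5, 0, 0], [-1, 0, 0], [-1.5, 0, 0]]' --turn '[[0, 0, 0], [0, 0, 0], [0, 0, 0]]'

```text
time_s: 20.98
position: [656.4, -83.4, 197.7]
orientation: [-90.0, -0.2, -82.0]
contact_force: [-0.6, -8.6, -0.9]
finger_gap: 50.5
```

>>> arm_command --jaw '[-0.09, -0.09, -0.09, -0.09]' --xyz '[[-0.7, 0, 0], [-1.5, 0, 0], [-2, 0, 0], [-2, 0, 0]]' --turn '[[0, 0, 0], [0, 0, 0], [0, 0, 0], [0, 0, 0]]'

```text
time_s: 21.48
position: [656.3, -83.0, 197.7]
orientation: [-90.0, -0.3, -82.0]
contact_force: [0.7, -12.0, -1.7]
finger_gap: 50.1
```

>>> arm_command --jaw '[-0.09, -0.09, -0.09, -0.09, -0.09, -0.09, -0.09, -0.09]' --xyz '[[5, 0, 0], [15, 0, 0], [30, 0, 0], [35, -15, 0], [35, -50, 0], [35, -90, 0], [35, -130, 0], [35, -150, 0]]' --turn '[[0, 0, 0], [0, 0, 0], [0, 0, 0], [0, 0, 0], [0, 0, 0], [0, 0, 0], [0, 0, 0], [0, 0, 0]]'

```text
time_s: 22.48
position: [661.3, -113.3, 351.2]
orientation: [-89.8, -0.0, -81.9]
contact_force: [0.4, 0.7, -0.9]
finger_gap: 50.1
```

```bash
python3 - <<'E'
from bench import ctrl, vision, finder
from h import *
t=vision.snapshot("side"); cv2.imwrite("pics/s8.png",cv2.resize(t["frame"][150:310,220:340],None,fx=3.7,fy=3.7,interpolation=cv2.INTER_CUBIC))
s=vision.snapshot("wrist"); cv2.imwrite("pics/w8.png",s["frame"])
import pickle; pickle.dump(s,open("w8.pkl","wb"))
o=ctrl.observe(); print(o["position"],o["contact_force"])
E
```

```text
[ 661.42148767 -113.42160404  350.55230296] [-0.75925889 -0.06849615 -0.95405056]
```

View pics/s8.png

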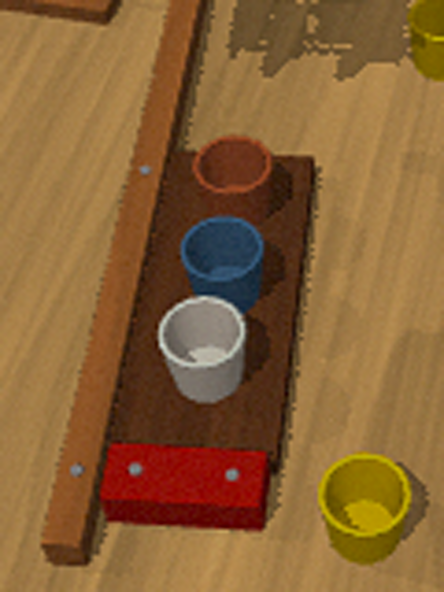

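View pics/w8.png

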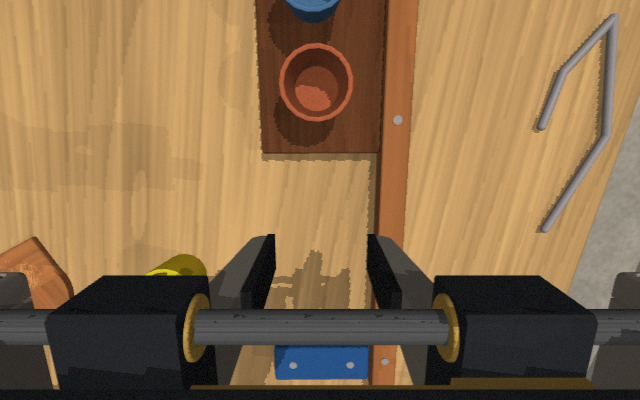

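Everything looks seated. I'll finish with a gentle press toward the batten to make sure of the long edge, then look again.

>>> arm_command --jaw '[-1, -1, -1, -1, -1, -1, -1, -1]' --xyz '[[-15, 0, -10], [-35, 0, -22], [-60, 0, -35], [-85, 0, -50], [-110, 0, -65], [-135, 0, -80], [-155, 0, -90], [-170, 0, -98]]' --turn '[[0, 8, 0], [0, 18, 0], [0, 28, 0], [0, 38, 0], [0, 48, 0], [0, 58, 0], [0, 68, 0], [0, 78, 0]]'

```text
time_s: 23.58
position: [538.6, 41.6, 346.0]
orientation: [-90.1, -0.2, -160.2]
contact_force: [0.7, 1.0, 0.2]
finger_gap: 91.8
```

>>> arm_command --jaw '[-1, -1, -1, -1]' --xyz '[[0, 0, 0], [0, 0, 0], [0, 0, 0], [0, 0, 0]]' --turn '[[0, 8, 0], [0, 12, 0], [0, 12, 0], [0, 12, 0]]'

```text
time_s: 24.08
position: [539.6, 40.7, 346.8]
orientation: [-90.0, -0.1, -171.8]
contact_force: [0.3, 0.2, -0.4]
finger_gap: 91.6
```

```bash
python3 - <<'E'
from bench import ctrl, vision, finder
from h import *
s=vision.snapshot("wrist"); cv2.imwrite("pics/w9.png",s["frame"])
o=ctrl.observe(); print(o["position"],o["orientation"],o["contact_force"],o["time_s"])
a=np.radians(8.15); B=np.array([[np.cos(a),np.sin(a)],[-np.sin(a),np.cos(a)]]);print(B@o["position"][:2])
E
```

```text
[539.65425407  40.71416828 347.03397547] [-9.00084107e+01 -6.62452481e-02 -1.71834673e+02] [-0.36851469  0.76663273 -0.15413086] 24.125
[539.97576909 -36.20119089]
```

View pics/w9.png

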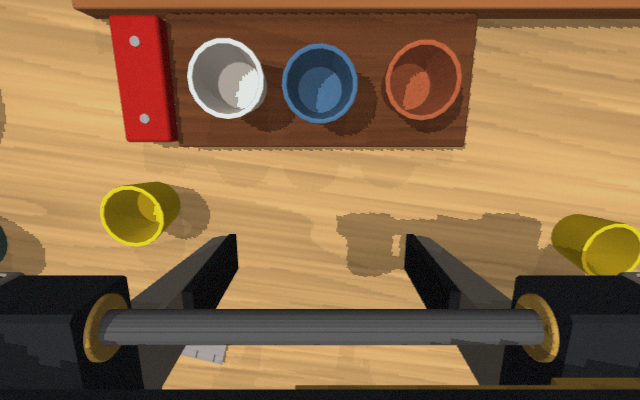

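The view shows the board end meeting the red stop at (175,100), the far edge along the batten, and the cups upright. Now the light press.

>>> arm_command --jaw '[-1, -1, -1, -1, -1, -1, -1, -1]' --xyz '[[0, 30, 0], [0, 65, 0], [0, 100, 0], [0, 130, 0], [0, 144, 0], [0, 148, 0], [-8, 148, 0], [-16, 148, 0]]' --turn '[[0, 0, 0], [0, 0, 0], [0, 0, 0], [0, 0, 0], [0, 0, 0], [0, 0, 0], [0, 0, 0], [0, 0, 0]]'

```text
time_s: 25.12
position: [556.9, 43.2, 200.8]
orientation: [-90.0, 0.1, -171.9]
contact_force: [-0.3, 0.3, 0.8]
finger_gap: 91.8
```

>>> arm_command --jaw '[-1, -1, -1, -1, -1, -1]' --xyz '[[-6, 0, 0], [-11, 0, 0], [-15, 0, 0], [-17, 0, 0], [-19, 0, 0], [-20, 0, 0]]' --turn '[[0, 0, 0], [0, 0, 0], [0, 0, 0], [0, 0, 0], [0, 0, 0], [0, 0, 0]]'

```text
time_s: 25.88
position: [575.3, 45.9, 199.6]
orientation: [-90.0, -0.0, -171.9]
contact_force: [-1.2, 0.3, 1.3]
finger_gap: 91.8
```

>>> arm_command --jaw '[-1, -1, -1]' --xyz '[[-0.7, 0, 0], [-1.4, 0, 0], [-2, 0, 0]]' --turn '[[0, 0, 0], [0, 0, 0], [0, 0, 0]]'

```text
time_s: 26.25
position: [576.1, 46.1, 199.3]
orientation: [-90.0, -0.3, -171.9]
contact_force: [-6.7, -0.7, 5.2]
finger_gap: 92.1
```

>>> arm_command --jaw '[-1, -1, -1, -1]' --xyz '[[-0.7, 0, 0], [-1.4, 0, 0], [-2, 0, 0], [-2, 0, 0]]' --turn '[[0, 0, 0], [0, 0, 0], [0, 0, 0], [0, 0, 0]]'

```text
time_s: 26.75
position: [576.9, 46.2, 199.1]
orientation: [-90.0, -0.5, -171.9]
contact_force: [-10.9, -1.5, 8.2]
finger_gap: 91.7
```

>>> arm_command --jaw '[-1, -1, -1, -1, -1, -1, -1, -1]' --xyz '[[5, 0, 0], [15, 0, 0], [30, 0, 0], [35, -15, 0], [35, -50, 0], [35, -90, 0], [35, -130, 0], [35, -150, 0]]' --turn '[[0, 0, 0], [0, 0, 0], [0, 0, 0], [0, 0, 0], [0, 0, 0], [0, 0, 0], [0, 0, 0], [0, 0, 0]]'

```text
time_s: 27.75
position: [545.0, 41.7, 353.3]
orientation: [-90.0, 0.3, -171.9]
contact_force: [-0.4, -0.1, -0.2]
finger_gap: 92.0
```

>>> arm_command --jaw '[-1, -1, -1, -1]' --xyz '[[20, -20, 0], [45, -45, 0], [60, -60, 0], [60, -60, 0]]' --turn '[[0, 0, 0], [0, 0, 0], [0, 0, 0], [0, 0, 0]]'

```text
time_s: 28.25
position: [484.8, 33.1, 411.7]
orientation: [-89.9, 0.2, -171.9]
contact_force: [1.5, 0.8, 0.0]
finger_gap: 92.1
```

```bash
python3 - <<'E'
from bench import ctrl, vision, finder
from h import *
s=vision.snapshot("wrist"); cv2.imwrite("pics/w10.png",s["frame"])
t=vision.snapshot("side"); cv2.imwrite("pics/s10.png",cv2.resize(t["frame"][90:330,200:480],None,fx=2.5,fy=2.5,interpolation=cv2.INTER_CUBIC))
import pickle; pickle.dump(s,open("w10.pkl","wb"))
o=ctrl.observe(); print(o["position"],o["contact_force"],o["time_s"])
E
```

```text
[485.48360483  33.04189327 410.09175229] [-0.09040673 -0.09730277  0.23025015] 28.35
```

View pics/w10.png

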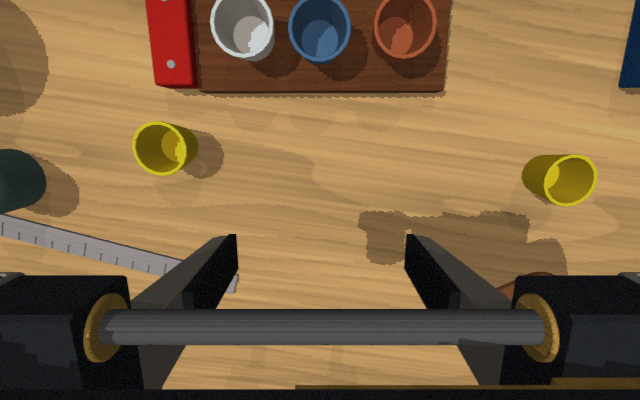

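View pics/s10.png

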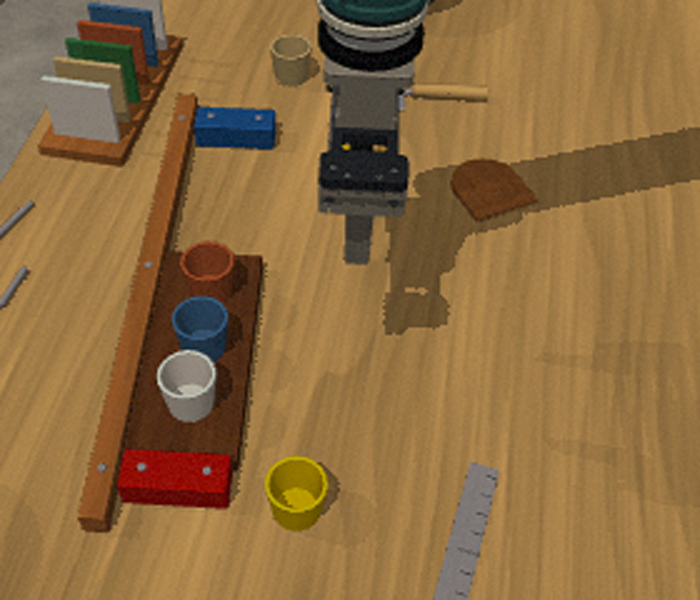

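```bash
python3 - <<'E'
from h import *
import pickle
s=pickle.load(open("w10.pkl","rb"))
a=np.radians(8.15); B=np.array([[np.cos(a),np.sin(a)],[-np.sin(a),np.cos(a)]])
nu=lambda uv,z:(ray(s,uv,z)[:,:2]@B.T).round(1).tolist()
print("board near L,R",nu([(201,92),(443,93)],22),"red top left/right at near end",nu([(156,87),(192,85),(188,30)],35), "red right base",nu([(199,84)],0))
cv2.imwrite("pics/w10z.png",cv2.resize(s["frame"][0:110,140:260],None,fx=5,fy=5,interpolation=cv2.INTER_CUBIC))
E
```

```text
board near L,R [[586.2, 89.1], [585.0, -167.5]] red top left/right at near end [[589.9, 130.0], [591.8, 93.2], [642.8, 92.3]] red right base [[596.6, 98.1]]
```

View pics/w10z.png

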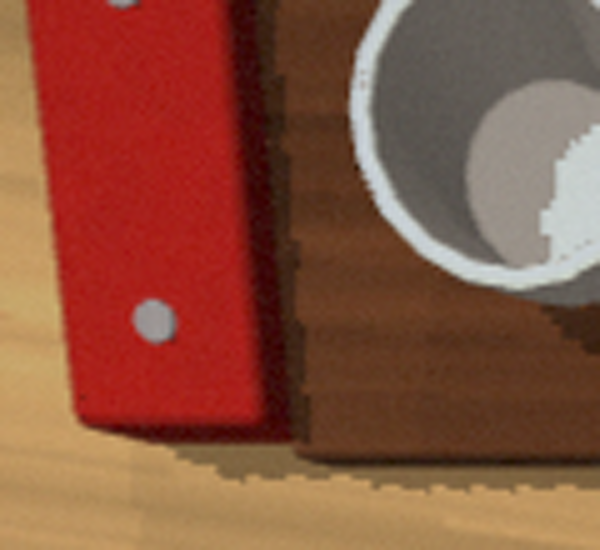

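```bash
python3 - <<'E'
from bench import ctrl
print(ctrl.close_job())
E
```

```text
the job is handed in; nothing more can be done
None
```

The ware board is parked with its long far edge against the batten and its end against the red stop, and all three cups are still standing on it. I handed the job in at about 28 s of the 72 s allowed.

- **Moves:** I pushed the near long edge with the open fingers until the board turned square and met the batten. Then I pushed the right end along the batten to the red stop. A light press on the near edge reseated the board before I backed the arm off.
- **Contact:** At both the batten and the stop, the board stopped moving as the push force rose. It reached about 12 N at each, and the final press met the batten at the same place as the first.
- **Pictures:** After I withdrew the arm, the last side and wrist views showed no bench visible between the board and either the batten or the red stop. The yellow look-alikes and the other items in view had not visibly moved. The bowl, and most of the glaze jar and turning knife, were out of view or hidden. The arm was touching nothing.
- **Disagreements:** My first estimate of the batten face, from the top camera, was about 8 mm short, so I went by force instead. The last wrist-view measurements of the board-to-stop contact agree only to a few mm, which is the limit of the calibration and my pixel picks.

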